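# Close the jar on the spice carousel, bring it to the front and hold it there

## Robot

A 6-joint arm with a two-finger parallel gripper is mounted at the origin on a cart in front of the work surface, level with it; the furniture and walls round the work are solid. World frame = base frame: x ahead of the robot, y to its left, z up, the work surface at z = 0. Lengths are in m, angles in rad, forces in N, time in s.
With the tool pointing down it reaches from about 0.25 to 0.775 m from the base axis. Payload 4 kg.
Tool frame: the origin (TCP) lies at the very end of the fingers, on their centre line; the grasp point (between the pads) lies 19 mm behind it (ctrl.grasp_offset is the distance from the TCP to the grasp point, in m); z points along the fingers, y is the line along which they close (so a half turn about z gives the same grasp; the last joint's range is limited). The gripper opens to 85 mm and grips with 20 to 120 N. Pads are 22 mm wide; open, the fingers measure 114 mm over their backs; the gripper's body (76 mm by 85 mm) begins 54 mm behind the grasp point. The pads swing forward as they close: fully open they stand 13 mm farther back than shut.
Start: joints at [-1.433, 0.087, 1.371, -0, 1.684, -0.103], TCP at [0.131, -0.534, 0.231] pointing down, gripper open.
Joint ranges: [-3.1, 3.1], [-0.76, 2.03], [0.27, 2.55], [-1.08, 4.22], [0.17, 2.65], [-2.57, 2.57]. Speed limits (rad/s): [2.79, 2.79, 3.14, 3.14, 3.14, 3.14].

## Interface

Orientations are given as a rotation vector (axis times angle).
In Python, from rig import ctrl, eyes gives the robot as it stands. Calls block until the motion is done:
- ctrl.move_ptp(position, orientation): joint-space move of the TCP to a pose.
- ctrl.line_to(position, feed=0.15, rot=None): straight line of the TCP; rot=None keeps the orientation; feed is the mean speed in m/s.
- ctrl.move_joints(angles): joint-space move.
- ctrl.gripper_to(opening, force=None): finger opening in m; force is the grip in N (None keeps the last); returns when the fingers have stopped.
- ctrl.dwell(seconds).
- ctrl.ik(position, orientation): joint angles nearest the present ones, or None.
- eyes.grab_frame(name): name is "scene" or "top"; returns the picture (400x640x3 uint8, blue, green, red); there is no depth.
- eyes.camera_info(name): a dict with "mtx" (3x3 intrinsics, pixels), "distortion" ([k1, k2, p1, p2, k3] as OpenCV has them; the pictures are not rectified), "R" (3x3) and "t" (3): a world point X has camera coordinates R X + t. Camera axes: x right, y down, z forward; pixel columns grow to the right and rows downward; lengths in m; the calibration is good to about 2 mm. A picture is of the moment at which its call begins. camera_info takes no time and is no camera call.
A pose or a line that the arm cannot do raises ctrl.IKError and nothing moves.
- ctrl.finish_job(): hands the job in; it is judged then, once.
Readings, each from a call of its own:
- ctrl.get_clock(): time.
- ctrl.get_qpos(): joint angles.
- ctrl.get_qvel(): joint speeds.
- ctrl.get_joint_torque(): joint torques, N m.
- ctrl.get_position(): TCP position.
- ctrl.get_tcp_rot(): TCP orientation.
- ctrl.get_wrist_force(): force on the tool from outside, world axes, zero at the start.
- ctrl.get_ft_torque(): the same for the moment, N m.
- ctrl.get_finger_gap(): finger opening in m.
- ctrl.get_gripper_force(): force on a finger pad.
Only numpy, scipy, OpenCV 4.12 (cv2) and the standard library are available. Lean on these libraries where they do the work, as an engineer would, in place of code of your own. Each camera call takes 0.05 s, during which the arm holds its last target. There are 200 camera calls.

## Task

On the revolving spice carousel stands one storage jar whose cap, the one with an upright grip bar, has been left unscrewed. First screw that cap fully tight (clockwise seen from above) without swinging the carousel round, so that nothing spills; then turn the carousel by the wooden handle in its middle until this jar stands right behind the small metal post on the stand's front tongue. Finish while still gripping the middle handle, holding the turntable still there, and leave the things standing round it where they are.

Things in the scene. Friction and masses are not known exactly. Their poses are not given: they have to be found in the camera images.
- front_mark (a point): top centre of the small pale metal post (18 mm diameter, 26 mm high) at the end of the tongue on the fixed foot of the carousel; it marks the carousel's front. It lies 127 mm from the carousel's vertical turning axis, 26 mm above the surface; its x axis points horizontally from the post to the turning axis.
- handle_grip (a point): centre of the upright wooden bar on the turning axis, the carousel's middle handle: 46 mm long (along the point's y axis), 12 mm thick (x axis), 32 mm high, its underside 150 mm and its top 182 mm above the surface, on a 12 mm thick post. It turns with the carousel; the point's -x axis points to the storage jar with the screw cap.
- centre_handle: the same wooden middle handle; its origin is the centre of its underside, 150 mm above the surface, on the turning axis
- cap_grip (a point): centre of the upright steel grip bar on the screw cap of the storage jar (greyish glass, 46 mm diameter, steel cap): bar 42 mm long (point's x axis), 10 mm thick (y axis), 121 to 146 mm above the surface, on the 43 mm wide cap disc whose top is at 122 mm; 78 mm from the carousel's axis. The cap turns about the vertical through this point.
- cap (a joint): how far the cap is unscrewed, rad: 0 is fully tight against its stop, with the bar pointing at the middle handle; growing means unscrewed, anticlockwise seen from above, at most 1.6. It starts 0.7 to 1.2 open. It stays at its height, cannot come off, turns against a friction of 0.05 N m and stays where it is left.
- carousel (a joint): angle of the turntable, rad, about the vertical, anticlockwise seen from above positive; 0 when the storage jar stands at the front, in line with the front post. It starts at -1.4 to -0.6, turns against a friction of 0.1 N m and has no spring or detent.
- honey_jar: bystander: glass jar with a metal lid, 63 mm diameter, 95 mm high; origin at the centre of its underside
- small_tin: bystander: food tin, 58 mm diameter, 72 mm high; origin at the centre of its underside
- stand: the carousel's fixed foot; origin on the turning axis at surface level. The wooden tray above it (232 mm across, top at 30 mm) carries the storage jar and three ordinary spice jars (97 to 106 mm high), fixed to it a quarter turn apart, 78 mm from the axis. A thin wire rail runs round its edge 58 mm above the surface; all on the tray but the middle handle ends below 147 mm.

How it is judged:
On the way, in this order (a step that is already met when the one before it is completed fails the run):
1. the storage jar's cap is screwed tight (value of joint cap below 0.1 rad), for 0.2 s.
2. the storage jar stands at the front mark, with the middle handle gripped (value of joint carousel between -0.1 and 0.1 rad and contact force between the fingers and centre_handle above 2 N), for 0.2 s.
At the end, for the whole second after the job is handed in: The cap is within 0.1 rad of fully tight, the carousel is within 0.1 rad of having the storage jar at the front post and turns slower than 0.05 rad/s, and the fingers still grip the middle handle with more than 2 N, through the last second (all of step 2 and value of joint cap below 0.1 rad and velocity of joint carousel between -0.05 and 0.05 rad/s); the arm keeps its last pose, push and grip.
It fails at once if the carousel is swung round (jar moved over 40 mm) while the jar's cap is still unscrewed (distance of cap_grip from where it was at the start of the episode above 0.04 m and value of joint cap above 0.2 rad).
It fails at once if a bystander is moved by more than 30 mm or tipped (distance of any of honey_jar, small_tin from where it was at the start of the episode above 0.03 m or angle between any of honey_jar, small_tin's own z axis and vertical above 0.5 rad).
It also fails if it takes over 40 s, if anything falls off the work surface, if the arm or the gripper's body presses on something with over 40 N, if the wrist force passes 120 N, or if a joint passes its speed limit or range.

## Working session

There is one attempt and no reset: what is moved stays moved. The work goes in short steps, each a Python script; the robot and the scene stay as the last script left them, time stands still between calls to the robot, and variables do not carry over. Pictures are saved under pics/ and viewed, at most 10 in all, crops included, and the job is handed in when it is done.

```bash
mkdir -p pics
python3 - <<'E'
from rig import ctrl, eyes
import cv2
for n in("scene","top"):
    cv2.imwrite(f"pics/{n}0.png",eyes.grab_frame(n)); i=eyes.camera_info(n); print(n,i)
print(ctrl.get_clock(),ctrl.get_tcp_rot(),ctrl.get_finger_gap())
E
```

```text
scene {'mtx': array([[420.06995362,   0.        , 324.64959614],
       [  0.        , 420.06995362, 195.2346642 ],
       [  0.        ,   0.        ,   1.        ]]), 'distortion': array([-0.05508387,  0.        ,  0.        ,  0.        ,  0.        ]), 'R': array([[-0.76926153, -0.63882384,  0.01186611],
       [-0.47139457,  0.55491344, -0.68546206],
       [ 0.43130484, -0.53289321, -0.72801165]]), 't': array([0.42229123, 0.35346865, 0.79411017])}
top {'mtx': array([[375.40400696,   0.        , 320.94090731],
       [  0.        , 375.40400696, 194.49869908],
       [  0.        ,   0.        ,   1.        ]]), 'distortion': array([-0.03159763,  0.        ,  0.        ,  0.        ,  0.        ]), 'R': array([[-0.16909994, -0.98559439, -0.00298422],
       [-0.96332999,  0.16591849, -0.21087054],
       [ 0.20832796, -0.03278341, -0.97750944]]), 't': array([0.05772396, 0.58381848, 0.972573  ])}
0.1 [-3.11674925e+00 -3.76991861e-01  3.73680581e-05] 0.08514650285557537
```

View pics/scene0.png

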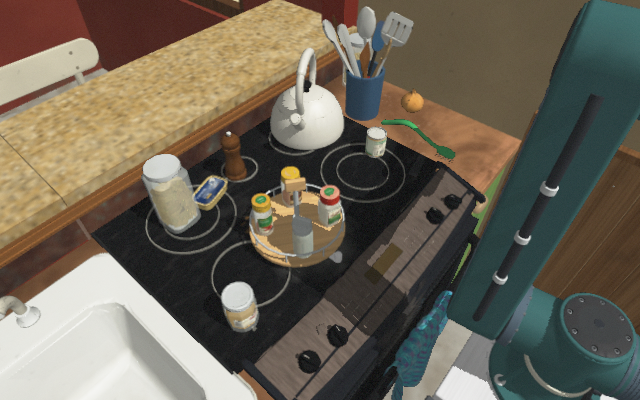

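View pics/top0.png

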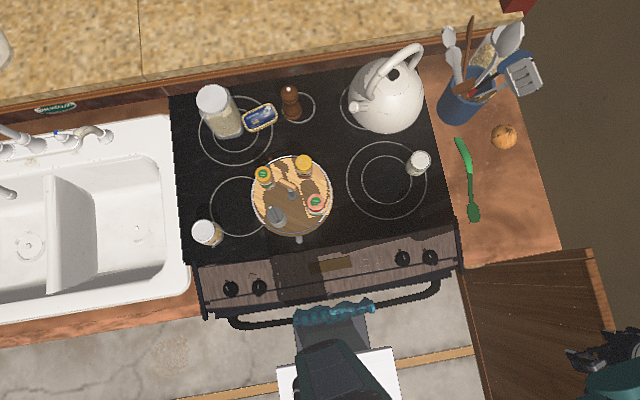

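Top view: the carousel is near (291,195), the storage jar near (276,214) and the front post near (299,240). I'll zoom in on both views.

Run:
```python
import cv2,numpy as np
a=cv2.imread("pics/top0.png")[145:250,240:345]; b=cv2.imread("pics/scene0.png")[155:275,240:355]
cv2.imwrite("pics/c.png",np.hstack([cv2.resize(a,(400,400),interpolation=2),cv2.resize(b,(400,417),interpolation=2)[:400]]))
```

```text
(no output)
```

View pics/c.png

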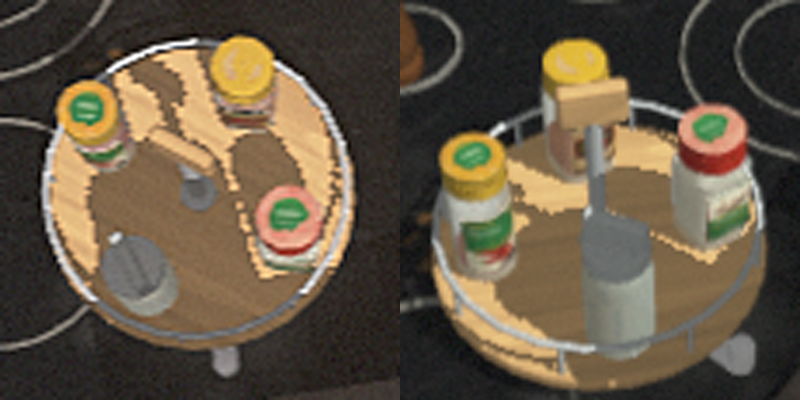

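```bash
cat > h.py <<'E'
import cv2,numpy as np
def proj(i,P):
    return cv2.projectPoints(np.asarray(P,float).reshape(-1,3),cv2.Rodrigues(i["R"])[0],i["t"],i["mtx"],i["distortion"])[0].reshape(-1,2)
def pol(A,r,a,z): return [A[0]+r*np.cos(a),A[1]+r*np.sin(a),z]
def box(c,ang,L,W,z0,z1):
    u=np.array([np.cos(ang),np.sin(ang)]);v=np.array([-u[1],u[0]])
    return [[*(np.array(c[:2])+s*L/2*u+t*W/2*v),z] for z in(z0,z1) for s,t in((1,1),(-1,1),(-1,-1),(1,-1))]
E
cat > fit.py <<'E'
from rig import eyes
from h import *
from scipy.optimize import least_squares
I=[eyes.camera_info(n) for n in("top","scene")]
T=lambda x,y:(240+x/3.81,145+y/3.81); S=lambda x,y:(240+(x-400)/3.478,155+y/3.478)
# handle top, post top, three jar tops (k=1,2,3 quarter turns anticlockwise from jar)
obs=np.array([[T(182,148),T(225,352),T(290,206),T(242,62),T(87,103)],[S(592,88),S(738,342),S(712,125),S(575,58),S(472,160)]])
def pts(p):
    A=p[:2];f,q=p[2:4]
    return [[*A,.182],pol(A,.127,f,.026)]+[pol(A,.078,f+q+k*np.pi/2,p[3+k]) for k in(1,2,3)]
res=lambda p:np.ravel([proj(i,pts(p))-o for i,o in zip(I,obs)])
s=least_squares(res,[.5,0,np.pi,-1,.13,.13,.13],loss="soft_l1"); p=s.x
print(p,'\n',res(p).round(1).reshape(2,-1,2).tolist())
np.save("p.npy",p)
A,f,q=p[:2],p[2],p[3]; J=pol(A,.078,f+q,.146); print("J",J)
out=[]
for n,(i,(x0,y0)) in enumerate(zip(I,((255,165),(272,165)))):
    im=cv2.imread(["pics/top0.png","pics/scene0.png"][n])[y0:y0+75,x0:x0+50]
    im=cv2.resize(im,None,fx=8,fy=8,interpolation=2)
    g=lambda P:((proj(i,P)-[x0,y0]+.5)*8).astype(int)
    raw=im.copy()
    cv2.polylines(im,[g(box(A,f+q+np.pi/2,.046,.012,.15,.182))[4:]],True,(0,255,0))
    th=np.linspace(0,6.28,40); cv2.polylines(im,[g([[J[0]+.0215*np.cos(t),J[1]+.0215*np.sin(t),.122] for t in th])],True,(0,255,255))
    for c,col in((.7,(255,0,0)),(1.2,(0,0,255))): cv2.polylines(im,[g(box(J,f+q+c,.042,.01,.121,.146))[4:]],True,col)
    out.append(im); 
cv2.imwrite("pics/ov.png",np.hstack(out))
E
python3 fit.py
```

```text
[ 0.60462288  0.03736006  3.12407364 -0.63882837  0.12779507  0.13017024
  0.12991857] 
 [[[-0.3, -1.9], [-0.4, 1.9], [-0.1, 1.7], [0.2, -0.1], [0.3, 1.2]], [[-0.6, -1.6], [0.5, -0.2], [-0.3, -0.2], [-0.5, 0.0], [0.1, -0.4]]]
J [np.float64(0.5428292161880225), np.float64(0.08495777978780855), 0.146]
```

View pics/ov.png

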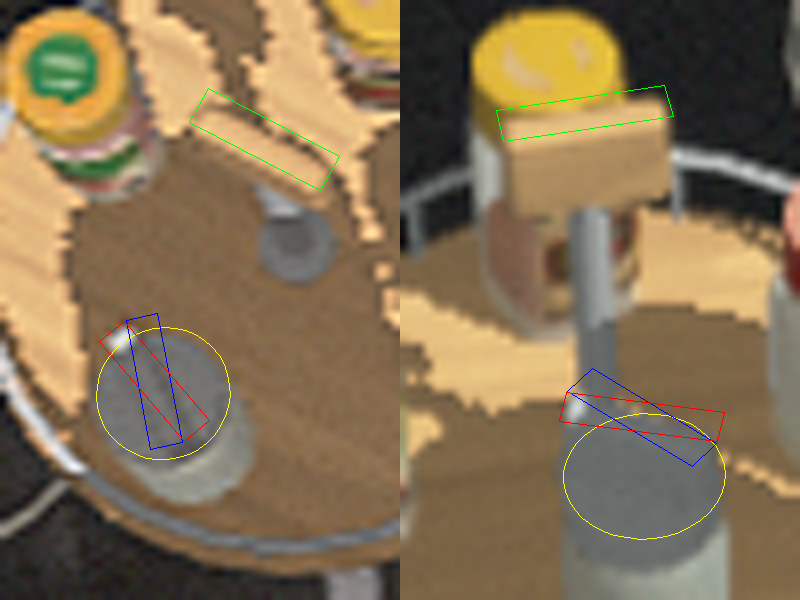

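The overlay fits to about 1.5 px (around 3 mm), and the cap is roughly 0.8 rad open. Next I'll plan the wrist branches and check reachability before moving.

```bash
cat >> h.py <<'E'
from scipy.spatial.transform import Rotation as Ro
def rot(a):
    y=np.array([np.cos(a),np.sin(a),0]);z=np.array([0,0,-1.]);x=np.cross(y,z)
    return Ro.from_matrix(np.c_[x,y,z]).as_rotvec()
E
python3 - <<'E'
from rig import ctrl
from h import *
p=np.load("p.npy");A=p[:2]-[.002,0];f,q=p[2:4]; J=pol(A,.078,f+q,0)[:2]
for s in(1,-1):
  for nm,xy,a in(("cap open",J,f+q+.8),("cap tight",J,f+q),("cap over",J,f+q-.2)):
    j=ctrl.ik([*J,.126],rot(a+s*np.pi/2)); print(s,nm,None if j is None else np.round(j,2))
for s in(0,np.pi):
  for a in(f+q,f): 
    j=ctrl.ik([*A,.157],rot(a+s)); print("handle",s,None if j is None else np.round(j,2))
E
```

```text
1 cap open [ 0.05  0.13  1.54 -0.    1.48  1.48]
1 cap tight [ 0.05  0.13  1.54 -0.    1.48  2.28]
1 cap over [ 0.05  0.13  1.54 -0.    1.48  2.48]
-1 cap open [ 0.05  0.13  1.54 -0.    1.48 -1.66]
-1 cap tight [ 0.05  0.13  1.54 -0.    1.48 -0.86]
-1 cap over [ 0.05  0.13  1.54 -0.    1.48 -0.66]
handle 0 [-0.03  0.23  1.35 -0.    1.56 -2.52]
handle 0 None
handle 3.141592653589793 [-0.03  0.23  1.35  0.    1.56  0.62]
handle 3.141592653589793 [-0.03  0.23  1.35  0.    1.56 -0.01]
```

Run:
```python
from rig import ctrl,eyes
from h import *
p=np.load("p.npy");A=p[:2]-[.002,0];f,q=p[2:4]; J=pol(A,.078,f+q,0)[:2]
r=rot(f+q+.8-np.pi/2)
ctrl.move_ptp([*J,.25],r)
ctrl.gripper_to(.06,force=30)
ctrl.line_to([*J,.17],feed=.15)
ctrl.line_to([*J,.127],feed=.06)
print(ctrl.get_clock(),ctrl.get_wrist_force(),ctrl.get_position(),J)
cv2.imwrite("pics/pre.png",cv2.resize(np.hstack([eyes.grab_frame("top")[150:250,240:340],eyes.grab_frame("scene")[150:250,250:350]]),(800,400),interpolation=2))
```

```text
4.65 [ 1.14526414 -0.42285531 -0.50925165] [0.54109415 0.08497233 0.1273062 ] [np.float64(0.5408292161880225), np.float64(0.08495777978780855)]
```

View pics/pre.png

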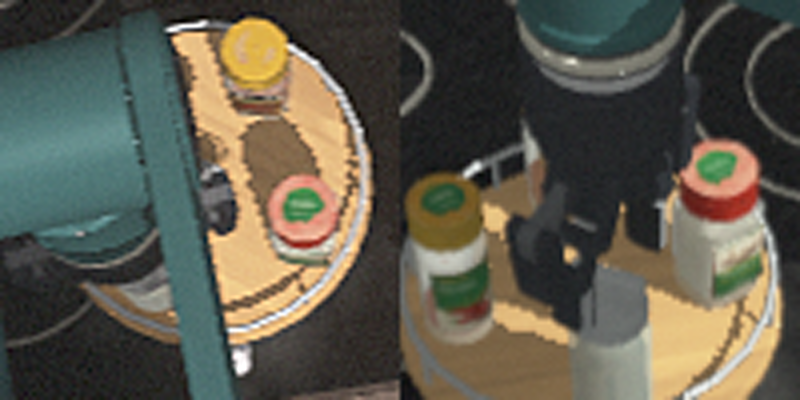

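The two fingers straddle the cap: the tips are at about (577,322) and (645,245) in the right half, with the cap centre at about (610,298). I'll close and tighten.

Run:
```python
from rig import ctrl,eyes
from h import *
st=lambda:print(round(ctrl.get_clock(),2),"q6",round(ctrl.get_qpos()[5],3),"gap",round(ctrl.get_finger_gap(),4),"F",np.round(ctrl.get_wrist_force(),1),"M",np.round(ctrl.get_ft_torque(),2),round(ctrl.get_gripper_force(),1))
ctrl.gripper_to(.0,force=30); st()
j=np.array(ctrl.get_qpos())
for d in(.2,.4,.6,.7,.8,.9,1.0):
    k=j.copy();k[5]+=d; ctrl.move_joints(k); st()
    if abs(ctrl.get_ft_torque()[2])>.5: break
```

```text
5.26 q6 -1.662 gap 0.0094 F [-3.2  4.7  3.2] M [0.81 0.48 0.05] 32.2
5.57 q6 -1.465 gap 0.0094 F [-1.3  1.3  1.1] M [ 0.22  0.14 -0.04] 31.9
5.88 q6 -1.267 gap 0.0093 F [-1.8  1.   1.8] M [ 0.2   0.26 -0.07] 31.9
6.18 q6 -1.068 gap 0.0091 F [-1.3  0.6  1.5] M [ 0.04  0.21 -0.07] 31.9
6.43 q6 -0.967 gap 0.0091 F [-1.4 -0.6  1.6] M [ 0.01  0.16 -0.03] 31.9
6.68 q6 -0.867 gap 0.0089 F [-0.2  2.6  0.3] M [ 0.29 -0.08  0.05] 31.8
6.93 q6 -0.768 gap 0.0096 F [ 6.2  8.3 -2.5] M [ 1.22 -0.99  0.77] 43.3
```

The stop is reached at the predicted wrist angle (0.8 N m). Now I'll release, lift and look with the arm raised.

Run:
```python
from rig import ctrl,eyes
from h import *
p=np.load("p.npy");A=p[:2]-[.002,0];f,q=p[2:4]
ctrl.gripper_to(.05)
P=ctrl.get_position(); ctrl.line_to([P[0],P[1],.26],feed=.2)
j=np.array(ctrl.get_qpos()); j[0]-=.8; ctrl.move_joints(j)
J=pol(A,.078,f+q,0)
out=[]
for n,(x0,y0) in(("top",(255,165)),("scene",(272,165))):
    i=eyes.camera_info(n); im=eyes.grab_frame(n); cv2.imwrite(f"pics/{n}1.png",im)
    im=cv2.resize(im[y0:y0+75,x0:x0+50],None,fx=8,fy=8,interpolation=2)
    g=lambda Q:((proj(i,Q)-[x0,y0]+.5)*8).astype(int)
    cv2.polylines(im,[g(box(A,f+q+np.pi/2,.046,.012,.15,.182))[4:]],True,(0,255,0))
    cv2.polylines(im,[g(box(J,f+q,.042,.01,.121,.146))[4:]],True,(0,0,255))
    out.append(im)
cv2.imwrite("pics/ov1.png",np.hstack(out)); print(ctrl.get_clock())
```

```text
9.8833
```

View pics/ov1.png

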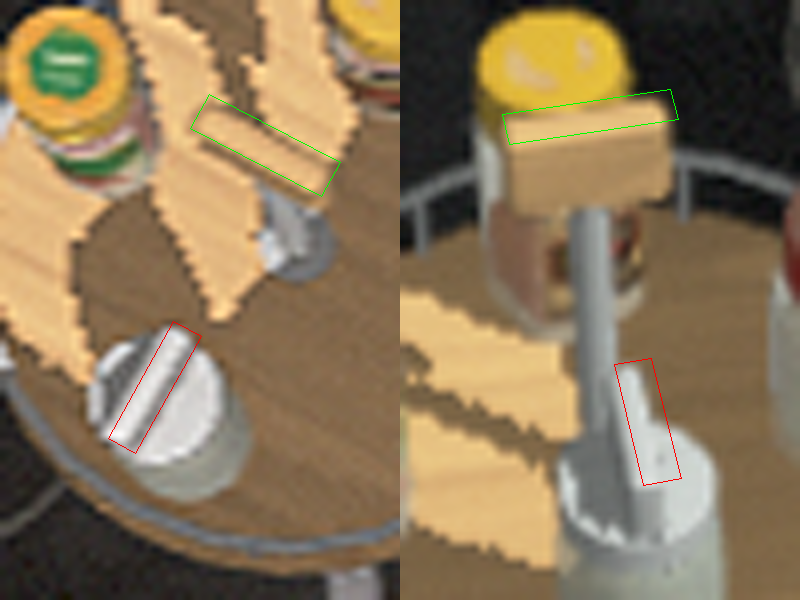

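The cap bar is aligned with the middle handle: the red box, drawn for fully tight, sits on the bar at (155,387) in the left half. I'll grip the handle and turn.

Run:
```python
from rig import ctrl,eyes
from h import *
p=np.load("p.npy");A=p[:2]-[.003,0];f,q=p[2:4]
st=lambda:print(round(ctrl.get_clock(),2),"q6",round(ctrl.get_qpos()[5],3),"gap",round(ctrl.get_finger_gap(),4),"F",np.round(ctrl.get_wrist_force(),1),"M",np.round(ctrl.get_ft_torque(),2),round(ctrl.get_gripper_force(),1))
ctrl.move_ptp([*A,.26],rot(f+q+np.pi))
ctrl.line_to([*A,.20],feed=.15); ctrl.line_to([*A,.155],feed=.06); st()
ctrl.gripper_to(0,force=50); st()
P=ctrl.get_position(); j=np.array(ctrl.get_qpos())
for s in(.25,.5,.75,1):
    k=j.copy();k[5]+=q*s; ctrl.move_joints(k); st()
for n in("top","scene"): cv2.imwrite(f"pics/{n}2.png",eyes.grab_frame(n))
a=cv2.imread("pics/top2.png")[145:250,240:345]; b=cv2.imread("pics/scene2.png")[155:275,240:355]
cv2.imwrite("pics/c2.png",np.hstack([cv2.resize(a,(400,400),interpolation=2),cv2.resize(b,(400,417),interpolation=2)[:400]]))
```

```text
12.82 q6 0.624 gap 0.05 F [1.3 0.2 0.3] M [-0.04 -0.04  0.02] 0.0
13.25 q6 0.624 gap 0.0108 F [-4.3  1.6  4.3] M [0.34 0.66 0.03] 52.7
13.53 q6 0.468 gap 0.0109 F [0.1 0.3 0.7] M [0.02 0.07 0.11] 52.2
13.8 q6 0.31 gap 0.0112 F [ 2.1 -0.8 -0. ] M [-0.13 -0.32  0.11] 52.0
14.07 q6 0.151 gap 0.0108 F [ 4.5 -0.9 -1.1] M [-0.31 -0.71  0.12] 51.8
14.35 q6 -0.009 gap 0.0112 F [ 6.5 -2.1 -2.1] M [-0.24 -0.85  0.02] 51.8
```

View pics/c2.png

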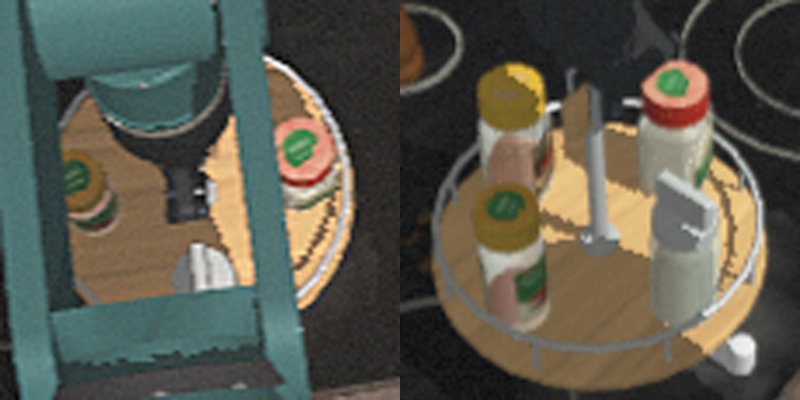

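In both halves the storage jar now stands in line with the post: its cap bar is at (685,205) and the post at (740,350) in the right half. I'll check the angle numerically.

Run:
```python
from rig import eyes,ctrl
from h import *
from scipy.optimize import least_squares
p=np.load("p.npy"); I=[eyes.camera_info(n) for n in("top","scene")]
T=lambda x,y:(240+x/3.81,145+y/3.81); S=lambda x,y:(240+(x-400)/3.478,155+y/3.478)
obs=[(0,1,T(303,145)),(0,3,T(75,178)),(1,1,S(676,78)),(1,2,S(512,82)),(1,3,S(505,203)),(0,9,T(225,352)),(1,9,S(740,342))]
def res(v):  # axis, front angle, carousel angle
    P=lambda k: pol(v[:2],.127,v[2],.026) if k==9 else pol(v[:2],.078,v[2]+v[3]+k*np.pi/2,p[3+k])
    return np.ravel([proj(I[i],P(k))[0]-o for i,k,o in obs])
s=least_squares(res,[*p[:3],0]); print(s.x,res(s.x).round(1))
s=least_squares(lambda v:res([*p[:3],v[0]]),[0]); print(s.x)
print(ctrl.get_clock(),ctrl.get_gripper_force(),ctrl.get_qvel().round(3) if hasattr(ctrl.get_qvel(),'round') else ctrl.get_qvel())
```

```text
[ 0.60517996  0.03580633  3.1181899  -0.01185337] [ 0.3 -0.3  0.2 -1.2 -0.1  0.1 -0.3 -0.3  0.2  0.9 -0.2  1.6 -0.  -0.6]
[-0.02159217]
14.45 51.759220361709595 [ 0.001  0.    -0.    -0.     0.001  0.002]
```

The carousel is at about -0.015 rad, well inside ±0.1, and the grip is holding at 52 N.

Run:
```python
from rig import ctrl
ctrl.dwell(.5); print(ctrl.get_gripper_force(),ctrl.get_finger_gap()); print(ctrl.finish_job())
```

```text
51.757147908210754 0.011246625813960003
the job is handed in; nothing more can be done
None
```

I handed the job in with the cap screwed against its stop, the storage jar about 0.01–0.02 rad from the front post by camera estimate, and the middle handle still gripped at about 52 N; no verdict was shown.

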